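# Press a dot mark into a clipped-down sample tag with a hand punch

## Task

Take the steel hand punch from its stand, set its face squarely on the ringed spot of the tag clipped on the marking block, and press straight down with an even force of about 12 N for a full second. Lift it straight off without sliding or slamming it, and set it gently back in its stand, upright and fully home. Mark nothing else and leave the other things where they are.

Things in the scene. Friction and masses are not known exactly. Their poses are not given: they have to be found in the camera images.
- punch: Steel hand punch, 0.14 to 0.23 kg, upright in its stand, marking face down. Origin: centre of the flat marking face (9 mm across) at its lower end; z runs up along it. From the face up: round neck, 9 mm wide at the face and 12 mm from 10 to 36 mm up; collar 26 mm across, 36 to 41 mm; square shank 16 x 16 mm, sides along x and y, 41 to 107 mm; small cap to 110 mm.
- punch_grip (a point): Point on the punch axis, in the square shank, 75 mm above the marking face: where to grip it, across two facing sides, with 60 N or more so that it does not slip under the press.
- socket (a point): Centre of the round socket's mouth, in the middle of the top face of the punch stand. The socket is 14.5 mm across, with a chamfered mouth, 41 mm deep; fully home, the punch's collar rests on the top face and the marking face lies 36 mm below this point.
- mark (a point): The spot to mark: centre of the ring (13 mm across) on the tag, a plain steel plate 24 x 36 x 2 mm clipped on the marking block's round platen. x and y are the ring's; the height is only nominal (39 mm above the table): the true tag surface is set up to 9 mm higher or lower, and this is not measured, so find it by touch.
- marking_block: Marking block, fixed to the table: low grey base 70 x 70 x 14 mm; above it, 10 mm along +x from its centre, a round aluminium platen 44 mm across that carries the tag. The platen is sprung: it yields straight down about 6 N per mm, for 6 mm. Small black thumb screw 25 mm along -x, top 24 mm above the table. Origin: centre of the base's underside.
- stand: The punch stand: aluminium block 62 x 62 x 48 mm, fixed to the table. Origin: centre of its underside, below the socket.
- tweezers: Bystander: black tweezers lying flat, 126 mm long, in front of the work, origin under its middle.
- marker_pen: Bystander: marker pen lying flat, 138 mm long, left of the work, origin under its middle.
- film_roll: Bystander: roll of film standing on end, 58 mm across, 52 mm high, origin under its middle.
- tool_pack: Bystander: thin wrapped tool lying flat, 165 mm long, behind the work, origin under its middle.
- dish_stack: Bystander: stack of clear round dishes, 96 mm across, 58 mm high, origin under its middle.
- tall_jar: Bystander: clear glass jar, 100 mm across, 160 mm high, origin under its middle.
Not all that is in view belongs to the job. What is shaped like the punch but pink is not meant.

How it is judged:
On the way, in this order (a step that is already met when the one before it is completed fails the run):
1. the punch is pressed squarely on the ringed spot (face within 4 mm of its centre, within 4 degrees of upright) with 8 to 18 N for 0.8 s (contact force between punch and marking_block between 8 and 18 N and horizontal distance between punch and mark below 0.004 m and angle between punch's own z axis and vertical below 0.07 rad), for 0.8 s.
2. the punch is lifted straight off: its face at least 15 mm above the tag's nominal height while still within 15 mm of the spot sideways (z of punch in the frame of mark above 0.015 m and horizontal distance between punch and mark below 0.015 m), for 0.02 s.
At the end, for the whole second after the job is handed in: The tag has been marked, and the punch stands released and at rest in the stand's socket: upright within 0.06 rad, its face within 3 mm of the socket's axis and 34 to 39 mm below its mouth (collar on the block) (horizontal distance between punch and socket below 0.003 m and z of punch in the frame of socket between -0.039 and -0.034 m and angle between punch's own z axis and vertical below 0.06 rad and linear speed of punch below 0.02 m/s and contact force between punch and the fingers below 0.1 N); the robot touches nothing.
It fails at once if the punch bears on the marking block with more than 20 N (contact force between punch and marking_block above 20 N).
It fails at once if the punch bears on the marking block more than 5 mm from the ringed spot (wrong place, or slid), or more than 0.1 rad off upright ((contact force between punch and marking_block above 1.5 N and horizontal distance between punch and mark above 0.005 m) or (contact force between punch and marking_block above 3 N and angle between punch's own z axis and vertical above 0.1 rad)).
It fails at once if the punch is slammed or dragged: faster than 60 mm/s while bearing on the tag (contact force between punch and marking_block above 4 N and linear speed of punch above 0.06 m/s).
It fails at once if the punch is dropped or rammed into the stand (over 45 N) (contact force between punch and stand above 45 N).
It fails at once if a bystander is moved by more than 15 mm (distance of any of tweezers, marker_pen, film_roll, tool_pack, dish_stack, tall_jar from where it was at the start of the episode above 0.015 m).
It also fails if it takes over 48 s, if anything falls off the work surface, if the arm or the gripper's body presses on something with over 40 N, if the wrist force passes 120 N, or if a joint passes its speed limit or range.

## Robot

A 7-joint arm with a two-finger parallel gripper is mounted at the origin on a cart in front of the work surface, level with it; the furniture and walls round the work are solid. World frame = base frame: x ahead of the robot, y to its left, z up, the work surface at z = 0. Lengths are in m, angles in rad, forces in N, time in s.
With the tool pointing down it reaches from about 0.425 to 0.875 m from the base axis. Payload 4.7 kg.
Tool frame: the origin (TCP) lies midway between the tips of the shut fingers; the grasp point (between the pads) lies ctrl.grasp_offset behind it (ctrl.grasp_offset is the distance from the TCP to the grasp point, in m); z points along the fingers, y is the line along which they close (so a half turn about z gives the same grasp; the last joint's range is limited). The gripper opens to 87 mm and grips with 3 to 60 N. Pads are 19 mm wide; open, the fingers measure 117 mm over their backs; the gripper's body (75 mm by 190 mm) begins 51 mm behind the grasp point.
Start: joints at [1.166, 0.321, -0.07, 1.45, 0.023, 1.371, -0.057], TCP at [0.264, -0.594, 0.196] pointing down, gripper open.
Joint ranges: [-2.86, 2.86], [-0.3, 2.09], [-1.38, 1.24], [0.06, 2.45], [-1.56, 4.7], [0.09, 2.05], [-2.69, 2.69]. Speed limits (rad/s): [2.57, 2.57, 3.14, 3.14, 3.14, 3.14, 3.14].

## Interface

Orientations are given as a rotation vector (axis times angle).
In Python, from bench import ctrl gives the robot as it stands. The module is installed in compiled form; this text tells all that it offers.
- The arm moves only by the tool jog_arm, never from a script. Its argument "moves" is one flat list of numbers, 7 for each row, row after row: the shift along the tool's x, y, z in units of 30 cm (1.0 is 30 cm), then the turn, a rotation vector about the tool's x, y, z in units of 60 degrees (1.0 is 60 degrees), then the gripper's target within -1 to 1 (fully open at 1, half-way at 0, shut at -1). In form: [x, y, z, wx, wy, wz, fingers, x, y, z, wx, wy, wz, fingers, ...]. A call has exactly 8 rows; each row is the pose to reach, as a shift and turn from the pose commanded when the call began, along the tool's axes at that moment; what a row does not reach only later rows make up. A row lasts 1/8 s, in which the tool goes at most 62.5 mm and 10.7 degrees, less where a joint would pass 70% of its speed; a pose out of reach is approached as far as the arm can. A call with a number of a shift or a turn outside -1 to 1 is refused whole. A call with a gripper value outside its range is refused whole. The fingers move at their own pace and stop on an object; "newtons" is the grip in N (left out, the last holds). Time passes only in rows, so rows that repeat a pose let the fingers close, or fill a call up. It gives the time, the measured TCP pose, the force, the opening and the grip force at its end, in the units of the state.
- ctrl.get_state(): the state, without advancing time (a new reading comes with each control period).
- ctrl.get_image(name): name is "side" or "top"; returns a dict with "pixels" (384x512x3 uint8, red, green, blue), "fx", "fy", "cx", "cy" (pixels), "xyz" and "rotation" of the camera in the world. Camera axes: x right, y up, looking along -z (the intrinsics and any distortion apply to the point x, -y, -z); pixel columns grow to the right and rows downward; lengths in m; the calibration is good to about 2 mm. A picture is of the moment at which its call begins. There is no depth.
- ctrl.close_job(): hands the job in; it is judged then, once.
The state is a dict: "time": time; "joint_positions": joint angles; "qd": joint speeds; "joint_torque": joint torques, N m; "position": TCP position; "tool_rot": TCP orientation; "ft_force": force on the tool from outside, world axes, zero at the start; "torque": the same for the moment, N m; "grip_width": opening from 0.0 (shut) to 1.0 (fully open); "grip_force": force on a finger pad.
Only numpy, scipy, OpenCV 4.12 (cv2) and the standard library are available. Lean on these libraries where they do the work, as an engineer would, in place of code of your own. Each camera call takes 0.05 s, during which the arm holds its last target. There are 200 camera calls.

## Working session

There is one attempt and no reset: what is moved stays moved. The work goes in short steps, Python scripts to look and compute and a tool call to move; the robot and the scene stay as the last step left them, time stands still between calls to the robot, and variables do not carry over. Pictures are saved under pics/ and viewed, at most 10 in all, crops included, and the job is handed in when it is done.

Besides the shell and the picture viewer there is one more tool, called after ">>>" by a JSON object that holds its "fn" and its "kwargs". jog_arm: Moves the arm, as the interface text tells. Its arguments: {"type":"object","properties":{"moves":{"type":"array"},"newtons":{"type":"number"}},"required":["moves"]}

```bash
mkdir -p pics; python3 - <<'E'
from bench import ctrl
import cv2,pickle
s=ctrl.get_state()
print({k:(s[k]) for k in ('time','position','tool_rot','ft_force','grip_width')}, ctrl.grasp_offset)
for n in ('top','side'):
    im=ctrl.get_image(n); pickle.dump(im,open(n+'.pkl','wb'))
    cv2.imwrite(f'pics/{n}0.png',im['pixels'][:,:,::-1])
    print(n,{k:v for k,v in im.items() if k!='pixels'})
E
```

```text
{'time': 0.0, 'position': array([ 0.26403264, -0.59330107,  0.19494397]), 'tool_rot': array([-3.07114031e+00, -6.52684200e-01,  7.50075389e-04]), 'ft_force': array([ 0.10337216,  0.15125174, -0.57472207]), 'grip_width': 0.996095612475124} 0.0187
top {'fx': 374.13422692396915, 'fy': 374.13422692396915, 'cx': 254.47256453902696, 'cy': 194.4921781141465, 'xyz': array([0.42133509, 0.04148168, 0.94378822]), 'rotation': array([ 0.16216449, -0.18603779, -1.65168603])}
side {'fx': 372.9692991728895, 'fy': 372.9692991728895, 'cx': 259.8330907243255, 'cy': 190.67713299009293, 'xyz': array([-0.02748742, -0.36687957,  0.50393249]), 'rotation': array([ 0.98540019, -0.5288504 , -0.92768099])}
```

View pics/top0.png

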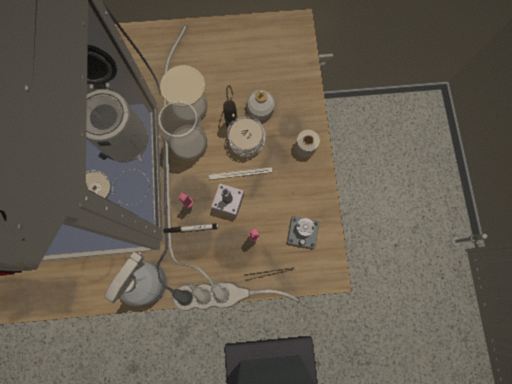

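View pics/side0.png

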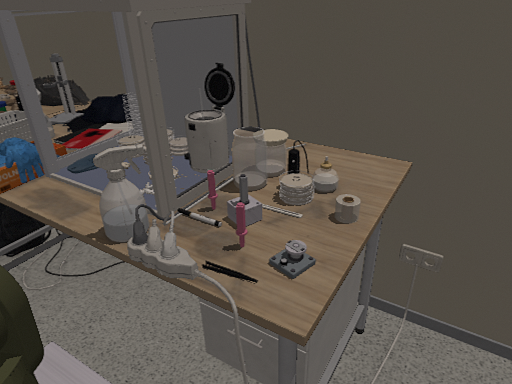

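The top view shows the stand at (227,200), with the grey punch in it, and the marking block at (303,232). The punch-like candidates are grey at (227,197), pink at (186,201) and pink at (254,236). In the side view they are grey (244,190), pink (211,185) and pink (240,225). I choose the grey one in the aluminium stand and will check it in a close crop.

```bash
cat > h.py <<'E'
import numpy as np,cv2,pickle
from scipy.spatial.transform import Rotation as R
from scipy.optimize import least_squares
def proj(im,P):
    p=R.from_rotvec(im['rotation']).inv().apply(np.atleast_2d(P)-im['xyz'])
    return np.c_[im['cx']+im['fx']*p[:,0]/-p[:,2], im['cy']+im['fy']*p[:,1]/p[:,2]]
def ray(im,uv):
    u,v=uv; d=np.array([(u-im['cx'])/im['fx'],-(v-im['cy'])/im['fy'],-1.])
    return R.from_rotvec(im['rotation']).apply(d)
def at_z(im,uv,z):
    d=ray(im,uv); return im['xyz']+d*(z-im['xyz'][2])/d[2]
E
python3 - <<'E'
from h import *
t=pickle.load(open('top.pkl','rb'));s=pickle.load(open('side.pkl','rb'))
def crop(im,x,y,w,h,k): return cv2.resize(im['pixels'][y:y+h,x:x+w,::-1],None,fx=k,fy=k,interpolation=cv2.INTER_CUBIC)
a=np.hstack([crop(t,205,175,50,50,8),crop(t,280,208,50,50,8)])
b=np.hstack([crop(s,220,165,50,75,5),crop(s,265,235,55,75,5)])
cv2.imwrite('pics/c1.png',a);
cv2.imwrite('pics/c2.png',b)
print(at_z(t,(227,200),.048),at_z(t,(303,232),.014),at_z(t,(305,228),.039))
E
```

```text
[0.61209047 0.08714272 0.048     ] [ 0.52150371 -0.09381136  0.014     ] [ 0.52806446 -0.09615895  0.039     ]
```

View pics/c1.png

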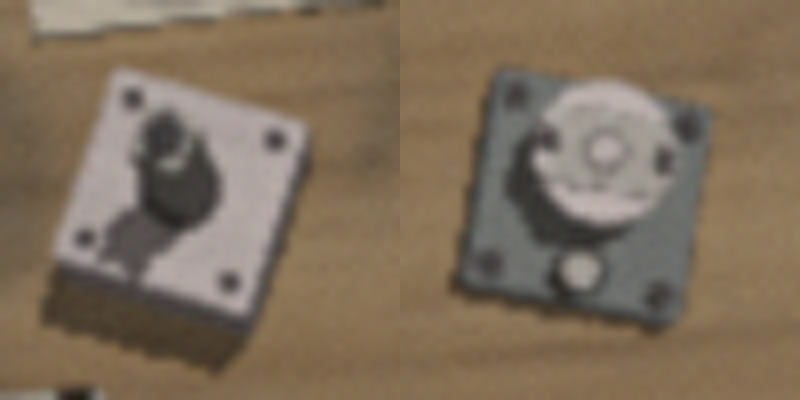

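View pics/c2.png

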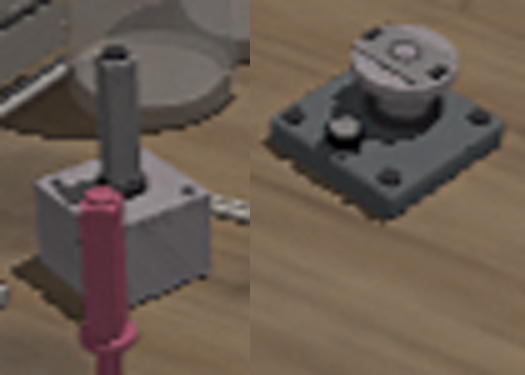

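The crops confirm it: the grey square-shanked punch stands in the stand, and the ring is centred on the platen, at top (305.1,226.3) and side (295.3,244.7). Next I fit the poses in both views.

```bash
cat > fit.py <<'E'
from h import *
t=pickle.load(open('top.pkl','rb'));s=pickle.load(open('side.pkl','rb'))
def un(pts,k,ox,oy): return (np.array(pts,float)+.5)/k-.5+[ox,oy]
tri=lambda a,b:least_squares(lambda P:np.r_[proj(t,P)[0]-a,proj(s,P)[0]-b],[.55,0,.04])
rt=un([(205,150)],8,280,208)[0]; rs=un([(154,51)],5,265,235)[0]
r=tri(rt,rs);print('ring',r.x,r.fun)
print('ring@39 top',at_z(t,rt,.039),'side',at_z(s,rs,.039))
def sq(h,z,p):
    c,sn=np.cos(p[2]),np.sin(p[2]); q=np.array([(-h,-h),(h,-h),(h,h),(-h,h)])
    return np.c_[p[0]+c*q[:,0]-sn*q[:,1],p[1]+sn*q[:,0]+c*q[:,1],np.full(4,z)]
def match(pr,ob): return (pr[np.argmin(((pr[None]-ob[:,None])**2).sum(2),1)]-ob).ravel()
for nm,h,z,g,ot,os in [('stand',.031,.048,(.612,.087,.2),un([(115,68),(308,124),(250,315),(56,258)],8,205,175),un([(37,183),(210,203),(147,152)],5,220,165)),
  ('block',.035,.014,(.5215,-.094,.2),un([(97,68),(312,103),(282,322),(64,286)],8,280,208),un([(22,130),(251,119),(136,203)],5,265,235))]:
  for l,T,S in (('top',1,0),('side',0,1),('both',1,1)):
    f=lambda p:np.r_[T*match(proj(t,sq(h,z,p)),ot),S*match(proj(s,sq(h,z,p)),os)]
    q=least_squares(f,g);print(nm,l,q.x.round(4),q.fun.round(1))
# punch cap
ct=un([(166,130)],8,205,175)[0]; cs=un([(116,50)],5,220,165)[0]
r=tri(ct,cs);print('cap',r.x,r.fun)
def crop(im,x,y,w,h,k): return cv2.resize(im['pixels'][y:y+h,x:x+w,::-1],None,fx=k,fy=k,interpolation=cv2.INTER_CUBIC)
cv2.imwrite('pics/c3.png',np.hstack([crop(s,230,170,28,40,14),crop(t,217,184,20,28,20)]))
E
python3 fit.py
```

```text
ring [ 0.53208246 -0.09708315  0.04069987] [ 0.09110951 -0.0773984  -0.09846874  0.02094405]
ring@39 top [ 0.53212229 -0.09710058  0.039     ] side [ 0.53430028 -0.09623579  0.039     ]
stand top [ 0.6161  0.086  -0.3712] [ 0.1  0.1  0.  -0.1  0.  -0.1 -0.1  0.  -0.  -0.  -0.  -0.  -0.  -0. ]
stand side [ 0.6097  0.0804 -0.4892] [ 0.   0.   0.   0.   0.   0.   0.   0.  -0.1  0.1  0.   0.1  0.1 -0.3]
stand both [ 0.6154  0.0844 -0.4058] [ 1.3 -0.   1.   0.6  0.1  0.4  0.2 -0.3 -0.5 -0.6  0.2 -2.1 -1.4 -1.8]
block top [ 0.522  -0.0943 -0.2554] [-0.4 -0.3  0.3 -0.1  0.4  0.3 -0.4  0.  -0.  -0.   0.  -0.   0.  -0. ]
block side [ 0.5167 -0.0964 -0.2441] [ 0.   0.   0.   0.   0.   0.   0.   0.  -1.9 -1.2  0.7  0.5  1.1  0.3]
block both [ 0.5203 -0.0949 -0.2527] [-0.1  0.4  0.6  0.6  0.8  0.9  0.   0.8 -1.6 -2.5  0.8 -0.5  1.1 -1. ]
cap [0.61809037 0.08581513 0.12028236] [-0.04292955  0.04038678  0.06043964 -0.00993341]
```

View pics/c3.png

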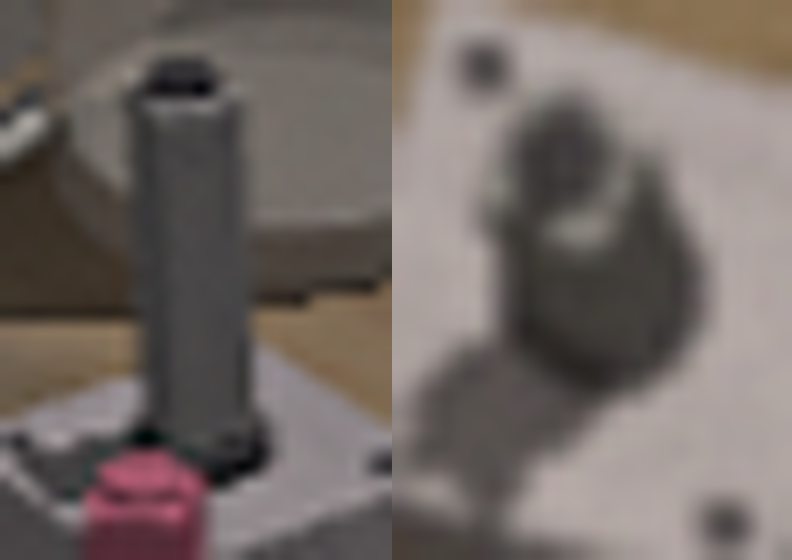

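The c3 crop shows two shank faces in the side view, with the edge between them at column ≈180 of the crop. That gives a shank yaw of about -20°, matching the stand's -21°. I'll grip with tool y along azimuth -21°, which also keeps the fingers clear of both pink look-alikes.

```bash
cat >> h.py <<'E'
def plan(*wps):
    """each wp: (tcp xyz, azimuth of tool y in deg); shifts/turns in move units, each from the pose before"""
    from bench import ctrl
    s=ctrl.get_state(); p=s['position']; r=R.from_rotvec(s['tool_rot'])
    print('t',round(s['time'],2),'p',p.round(4),'yaz',np.degrees(np.arctan2(*r.as_matrix()[[1,0],1])).round(1),'F',s['ft_force'].round(2),'g',round(s['grip_width'],3),round(s['grip_force'],1))
    for q,az in wps:
        a=np.radians(az); y=np.array([np.cos(a),np.sin(a),0]); z=np.array([0,0,-1.]); 
        t=R.from_matrix(np.c_[np.cross(y,z),y,z])
        print((r.inv().apply(np.array(q)-p)/.3).round(4),((r.inv()*t).as_rotvec()/np.radians(60)).round(4)); p,r=np.array(q),t
E
python3 - <<'E'
from h import *
t=pickle.load(open('top.pkl','rb'))
for n,uv,z in (('pink1',(184,197),.1),('pink2',(254,233),.1),('jarbase',(187,141),0),('jarmouth',(179,121),.16)): print(n,at_z(t,uv,z).round(3))
plan(((.44,-.254,.22),-43),((.617,.086,.2),-21),((.617,.086,.068),-21))
E
```

```text
pink1 [0.617 0.183 0.1  ]
pink2 [0.52  0.029 0.1  ]
jarbase [0.792 0.184 0.   ]
jarmouth [0.778 0.175 0.16 ]
t 0.1 p [ 0.264  -0.5933  0.195 ] yaz -66.0 F [-0.59  0.03 -1.1 ] g 0.997 0.0
[ 0.9958 -0.795  -0.0819] [-1.700e-03 -2.000e-04 -3.834e-01]
[ 1.2312 -0.3414  0.0667] [ 0.      0.     -0.3667]
[0.   0.   0.44] [0. 0. 0.]
```

>>> {"fn": "jog_arm", "kwargs": {"moves": [0.12, -0.1, -0.04, 0, 0, -0.05, 1, 0.25, -0.2, -0.08, 0, 0, -0.1, 1, 0.38, -0.3, -0.08, 0, 0, -0.15, 1, 0.51, -0.4, -0.08, 0, 0, -0.2, 1, 0.64, -0.5, -0.08, 0, 0, -0.25, 1, 0.76, -0.6, -0.08, 0, 0, -0.3, 1, 0.88, -0.7, -0.08, 0, 0, -0.35, 1, 1.0, -0.8, -0.08, 0, 0, -0.38, 1]}}

```text
time: 1.1
position: [0.441, -0.251, 0.2197]
tool_rot: [-2.882, -1.249, 0.001]
ft_force: [0.3, -0.2, 0.3]
grip_width: 0.999
grip_force: 0.0
```

```bash
python3 -c "
from h import *
plan(((.617,.086,.2),-21))"
```

```text
t 1.1 p [ 0.441  -0.251   0.2197] yaz -43.1 F [ 0.29 -0.23  0.34] g 0.999 0.0
[ 1.2209 -0.3402  0.0655] [-4.00e-04  2.00e-04 -3.69e-01]
```

>>> {"fn": "jog_arm", "kwargs": {"moves": [0.12, -0.04, 0, 0, 0, -0.05, 1, 0.25, -0.08, 0, 0, 0, -0.1, 1, 0.38, -0.12, 0, 0, 0, -0.15, 1, 0.51, -0.16, 0, 0, 0, -0.2, 1, 0.64, -0.2, 0, 0, 0, -0.25, 1, 0.76, -0.24, 0, 0, 0, -0.3, 1, 0.88, -0.28, 0, 0, 0, -0.35, 1, 0.99, -0.3, 0, 0, 0, -0.369, 1]}}

```text
time: 2.1
position: [0.5786, 0.0271, 0.2197]
tool_rot: [-2.588, -1.78, 0.001]
ft_force: [1.0, -0.2, -0.8]
grip_width: 1.001
grip_force: 0.0
```

```bash
python3 -c "
from h import *
plan(((.617,.086,.16),-21),((.617,.086,.068),-21))"
```

```text
t 2.1 p [0.5786 0.0271 0.2197] yaz -21.0 F [ 1.02 -0.18 -0.79] g 1.001 0.0
[0.2293 0.0495 0.199 ] [-0.0005  0.0002  0.0007]
[0.     0.     0.3067] [0. 0. 0.]
```

>>> {"fn": "jog_arm", "kwargs": {"moves": [0.06, 0.012, 0.02, 0, 0, 0, 1, 0.12, 0.025, 0.04, 0, 0, 0, 1, 0.18, 0.037, 0.06, 0, 0, 0, 1, 0.229, 0.05, 0.1, 0, 0, 0, 1, 0.229, 0.05, 0.15, 0, 0, 0, 1, 0.229, 0.05, 0.199, 0, 0, 0, 1, 0.229, 0.05, 0.199, 0, 0, 0, 1, 0.229, 0.05, 0.199, 0, 0, 0, 1]}}

```text
time: 3.1
position: [0.6173, 0.0836, 0.1607]
tool_rot: [2.59, 1.777, 0.0]
ft_force: [-0.0, 0.0, 0.5]
grip_width: 0.999
grip_force: 0.0
```

```bash
python3 - <<'E'
from h import *
from bench import ctrl
def crop(im,x,y,w,h,k): return cv2.resize(im['pixels'][y:y+h,x:x+w,::-1],None,fx=k,fy=k,interpolation=cv2.INTER_CUBIC)
s=ctrl.get_image('side'); pickle.dump(s,open('s1.pkl','wb'))
plan(((.617,.086,.068),-21))
print(proj(s,[[.617,.086,.16],[.617,.086,.122],[.617,.086,.048]]))
cv2.imwrite('pics/g1.png',crop(s,200,110,100,120,5))
E
```

```text
t 3.15 p [0.6175 0.0838 0.161 ] yaz -21.1 F [-0.27 -0.89 -0.02] g 0.998 0.0
[ 0.0062 -0.0046  0.31  ] [ 0.001  -0.0002 -0.0018]
[[241.79482225 159.18595353]
 [242.50442427 174.0926318 ]
 [243.8050213  201.4143997 ]]
```

View pics/g1.png

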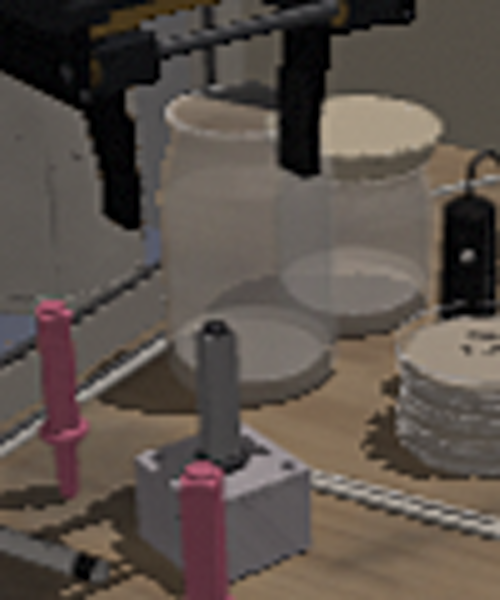

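The fingers straddle the punch. The tips are at crop (122,222) and (298,172), their middle is above the cap at (216,328), and the horizontal alignment agrees with the projection. I descend and close at 60 N.

>>> {"fn": "jog_arm", "kwargs": {"moves": [0.006, -0.004, 0.05, 0, 0, 0, 1, 0.006, -0.004, 0.1, 0, 0, 0, 1, 0.006, -0.004, 0.16, 0, 0, 0, 1, 0.006, -0.004, 0.22, 0, 0, 0, 1, 0.006, -0.004, 0.27, 0, 0, 0, 1, 0.006, -0.004, 0.3, 0, 0, 0, 1, 0.006, -0.004, 0.31, 0, 0, 0, 1, 0.006, -0.004, 0.31, 0, 0, 0, 1], "newtons": 60}}

```text
time: 4.15
position: [0.617, 0.0865, 0.0676]
tool_rot: [2.59, 1.778, 0.001]
ft_force: [0.4, 0.2, -1.0]
grip_width: 1.007
grip_force: 0.0
```

>>> {"fn": "jog_arm", "kwargs": {"moves": [0, 0, 0, 0, 0, 0, 0, 0, 0, 0, 0, 0, 0, -0.3, 0, 0, 0, 0, 0, 0, -0.5, 0, 0, 0, 0, 0, 0, -0.7, 0, 0, 0, 0, 0, 0, -1, 0, 0, 0, 0, 0, 0, -1, 0, 0, 0, 0, 0, 0, -1, 0, 0, 0, 0, 0, 0, -1], "newtons": 60}}

```text
time: 5.15
position: [0.6167, 0.0863, 0.0673]
tool_rot: [2.59, 1.778, -0.0]
ft_force: [-0.5, -0.5, -0.1]
grip_width: 0.181
grip_force: 60.0
```

```bash
python3 - <<'E'
from h import *
from bench import ctrl
plan(((.617,.086,.068),-21))
print(ctrl.get_state()['torque'],ctrl.get_state()['tool_rot'])
E
```

```text
t 5.15 p [0.6167 0.0863 0.0673] yaz -21.1 F [-0.52 -0.52 -0.13] g 0.181 60.0
[-0.0008  0.0013 -0.0023] [ 0.      0.0001 -0.001 ]
[ 0.00143565 -0.06568609  0.03114407] [ 2.58995774e+00  1.77800411e+00 -7.63770690e-05]
```

>>> {"fn": "jog_arm", "kwargs": {"moves": [0, 0, -0.01, 0, 0, 0, -1, 0, 0, -0.04, 0, 0, 0, -1, 0, 0, -0.08, 0, 0, 0, -1, 0, 0, -0.13, 0, 0, 0, -1, 0, 0, -0.18, 0, 0, 0, -1, 0, 0, -0.23, 0, 0, 0, -1, 0, 0, -0.27, 0, 0, 0, -1, 0, 0, -0.27, 0, 0, 0, -1]}}

```text
time: 6.15
position: [0.6175, 0.0865, 0.1497]
tool_rot: [2.589, 1.777, 0.003]
ft_force: [0.4, -0.2, -2.3]
grip_width: 0.18
grip_force: 60.0
```

```bash
python3 - <<'E'
from h import *
plan(((.5321,-.0971,.1473),-21))
E
```

```text
t 6.15 p [0.6175 0.0865 0.1497] yaz -21.1 F [ 0.39 -0.16 -2.29] g 0.18 60.0
[-0.6735 -0.0456  0.0073] [ 0.0019 -0.0008 -0.0011]
```

>>> {"fn": "jog_arm", "kwargs": {"moves": [-0.06, -0.005, 0, 0, 0, 0, -1, -0.17, -0.011, 0, 0, 0, 0, -1, -0.29, -0.02, 0, 0, 0, 0, -1, -0.41, -0.028, 0, 0, 0, 0, -1, -0.52, -0.036, 0, 0, 0, 0, -1, -0.61, -0.042, 0, 0, 0, 0, -1, -0.66, -0.045, 0, 0, 0, 0, -1, -0.673, -0.045, 0.007, 0.002, 0, 0, -1]}}

```text
time: 7.15
position: [0.5309, -0.0984, 0.146]
tool_rot: [-2.59, -1.774, 0.003]
ft_force: [-0.5, -0.0, -2.2]
grip_width: 0.188
grip_force: 60.0
```

>>> {"fn": "jog_arm", "kwargs": {"moves": [0, 0, 0.03, 0, 0, 0, -1, 0, 0, 0.06, 0, 0, 0, -1, 0, 0, 0.08, 0, 0, 0, -1, 0, 0, 0.09, 0, 0, 0, -1, 0, 0, 0.09, 0, 0, 0, -1, 0, 0, 0.09, 0, 0, 0, -1, 0, 0, 0.09, 0, 0, 0, -1, 0, 0, 0.09, 0, 0, 0, -1]}}

```text
time: 8.15
position: [0.5316, -0.0973, 0.1194]
tool_rot: [-2.589, -1.777, 0.002]
ft_force: [0.0, 0.0, -1.2]
grip_width: 0.188
grip_force: 60.0
```

```bash
python3 - <<'E'
from h import *
from bench import ctrl
def crop(im,x,y,w,h,k): return cv2.resize(im['pixels'][y:y+h,x:x+w,::-1],None,fx=k,fy=k,interpolation=cv2.INTER_CUBIC)
s=ctrl.get_image('side'); pickle.dump(s,open('s2.pkl','wb'))
t=ctrl.get_image('top'); pickle.dump(t,open('t2.pkl','wb'))
plan(((.5321,-.0971,.1173),-21)); print(ctrl.get_state()['tool_rot'])
p=ctrl.get_state()['position']; f=p+[0,0,-.0563]
for im in (s,t): print(proj(im,[f,f+[0,0,.036],[.5321,-.0971,.04]]))
cv2.imwrite('pics/m1.png',np.hstack([crop(s,265,190,55,85,7),crop(t,280,190,55,85,7)]))
E
```

```text
t 8.25 p [ 0.5315 -0.0973  0.1194] yaz -21.1 F [ 1.21  0.36 -1.79] g 0.186 60.0
[0.0012 0.0015 0.0069] [-0.0018  0.0001 -0.0011]
[-2.58893012e+00 -1.77707197e+00  1.84232232e-03]
[[295.54132994 236.01937762]
 [295.99847105 221.03347676]
 [295.30433233 245.09549597]]
[[306.68614736 225.17898472]
 [308.92396783 223.00197611]
 [305.24495225 226.2661902 ]]
```

View pics/m1.png

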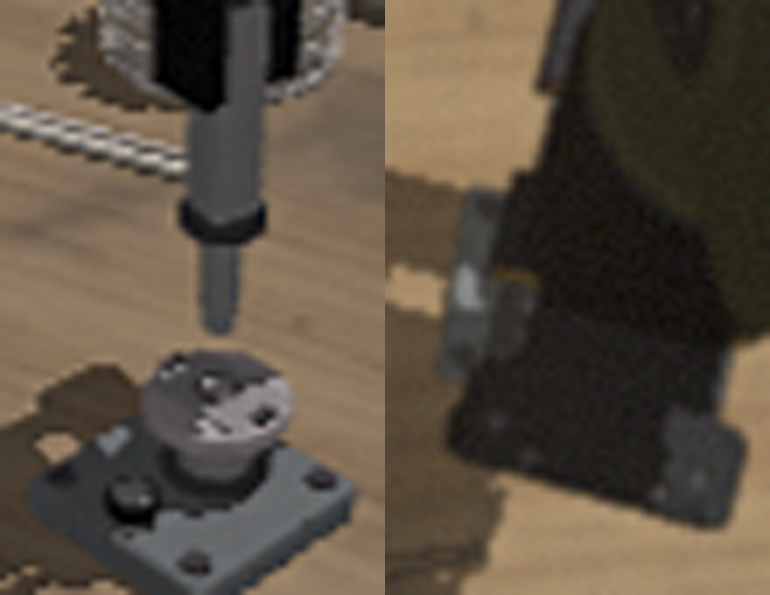

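In the side view the punch tip is at about (295.9,236.5), within 0.5 px of the prediction, and the ring sits below it at about (295.3,244.8). It is aligned to about 1 mm and upright. The descent goes first to just above the highest possible tag, then in small touch steps.

>>> {"fn": "jog_arm", "kwargs": {"moves": [0.001, 0.001, 0.01, -0.002, 0, 0, -1, 0.001, 0.001, 0.02, -0.002, 0, 0, -1, 0.001, 0.001, 0.03, -0.002, 0, 0, -1, 0.001, 0.001, 0.04, -0.002, 0, 0, -1, 0.001, 0.001, 0.043, -0.002, 0, 0, -1, 0.001, 0.001, 0.043, -0.002, 0, 0, -1, 0.001, 0.001, 0.043, -0.002, 0, 0, -1, 0.001, 0.001, 0.043, -0.002, 0, 0, -1]}}

```text
time: 9.25
position: [0.532, -0.0971, 0.1065]
tool_rot: [2.59, 1.778, 0.0]
ft_force: [-0.6, -0.4, -1.8]
grip_width: 0.181
grip_force: 60.0
```

>>> {"fn": "jog_arm", "kwargs": {"moves": [0, 0, 0.001, 0, 0, 0, -1, 0, 0, 0.003, 0, 0, 0, -1, 0, 0, 0.005, 0, 0, 0, -1, 0, 0, 0.007, 0, 0, 0, -1, 0, 0, 0.008, 0, 0, 0, -1, 0, 0, 0.008, 0, 0, 0, -1, 0, 0, 0.008, 0, 0, 0, -1, 0, 0, 0.008, 0, 0, 0, -1]}}

```text
time: 10.25
position: [0.5319, -0.097, 0.1039]
tool_rot: [2.59, 1.778, -0.0]
ft_force: [0.5, -0.0, -1.8]
grip_width: 0.186
grip_force: 60.0
```

>>> {"fn": "jog_arm", "kwargs": {"moves": [0, 0, 0.001, 0, 0, 0, -1, 0, 0, 0.003, 0, 0, 0, -1, 0, 0, 0.005, 0, 0, 0, -1, 0, 0, 0.007, 0, 0, 0, -1, 0, 0, 0.008, 0, 0, 0, -1, 0, 0, 0.008, 0, 0, 0, -1, 0, 0, 0.008, 0, 0, 0, -1, 0, 0, 0.008, 0, 0, 0, -1]}}

```text
time: 11.25
position: [0.5319, -0.097, 0.1016]
tool_rot: [2.59, 1.778, -0.0]
ft_force: [-0.6, 0.2, -1.4]
grip_width: 0.182
grip_force: 60.0
```

>>> {"fn": "jog_arm", "kwargs": {"moves": [0, 0, 0.001, 0, 0, 0, -1, 0, 0, 0.003, 0, 0, 0, -1, 0, 0, 0.005, 0, 0, 0, -1, 0, 0, 0.007, 0, 0, 0, -1, 0, 0, 0.008, 0, 0, 0, -1, 0, 0, 0.008, 0, 0, 0, -1, 0, 0, 0.008, 0, 0, 0, -1, 0, 0, 0.008, 0, 0, 0, -1]}}

```text
time: 12.25
position: [0.5319, -0.097, 0.0992]
tool_rot: [2.59, 1.778, -0.0]
ft_force: [0.1, 0.0, -2.0]
grip_width: 0.186
grip_force: 60.0
```

>>> {"fn": "jog_arm", "kwargs": {"moves": [0, 0, 0.001, 0, 0, 0, -1, 0, 0, 0.003, 0, 0, 0, -1, 0, 0, 0.005, 0, 0, 0, -1, 0, 0, 0.007, 0, 0, 0, -1, 0, 0, 0.008, 0, 0, 0, -1, 0, 0, 0.008, 0, 0, 0, -1, 0, 0, 0.008, 0, 0, 0, -1, 0, 0, 0.008, 0, 0, 0, -1]}}

```text
time: 13.25
position: [0.532, -0.0971, 0.0969]
tool_rot: [2.59, 1.778, 0.0]
ft_force: [-0.9, 0.5, 1.3]
grip_width: 0.183
grip_force: 60.0
```

Contact: the force rose by about 3 N. Now I press further.

>>> {"fn": "jog_arm", "kwargs": {"moves": [0, 0, 0.001, 0, 0, 0, -1, 0, 0, 0.002, 0, 0, 0, -1, 0, 0, 0.003, 0, 0, 0, -1, 0, 0, 0.004, 0, 0, 0, -1, 0, 0, 0.0045, 0, 0, 0, -1, 0, 0, 0.0045, 0, 0, 0, -1, 0, 0, 0.0045, 0, 0, 0, -1, 0, 0, 0.0045, 0, 0, 0, -1]}}

```text
time: 14.25
position: [0.5322, -0.0972, 0.096]
tool_rot: [2.589, 1.777, 0.0]
ft_force: [-1.7, 0.6, 5.5]
grip_width: 0.185
grip_force: 60.0
```

>>> {"fn": "jog_arm", "kwargs": {"moves": [0, 0, 0.001, 0, 0, 0, -1, 0, 0, 0.002, 0, 0, 0, -1, 0, 0, 0.003, 0, 0, 0, -1, 0, 0, 0.004, 0, 0, 0, -1, 0, 0, 0.0045, 0, 0, 0, -1, 0, 0, 0.0045, 0, 0, 0, -1, 0, 0, 0.0045, 0, 0, 0, -1, 0, 0, 0.0045, 0, 0, 0, -1]}}

```text
time: 15.25
position: [0.5324, -0.0972, 0.0953]
tool_rot: [2.589, 1.777, 0.001]
ft_force: [-1.9, 0.5, 9.6]
grip_width: 0.185
grip_force: 60.0
```

About 11.5 N net of the punch's weight. Hold.

>>> {"fn": "jog_arm", "kwargs": {"moves": [0, 0, 0, 0, 0, 0, -1, 0, 0, 0, 0, 0, 0, -1, 0, 0, 0, 0, 0, 0, -1, 0, 0, 0, 0, 0, 0, -1, 0, 0, 0, 0, 0, 0, -1, 0, 0, 0, 0, 0, 0, -1, 0, 0, 0, 0, 0, 0, -1, 0, 0, 0, 0, 0, 0, -1]}}

```text
time: 16.25
position: [0.5324, -0.0972, 0.0953]
tool_rot: [2.589, 1.777, 0.001]
ft_force: [-1.8, 0.2, 9.3]
grip_width: 0.186
grip_force: 60.0
```

>>> {"fn": "jog_arm", "kwargs": {"moves": [0, 0, 0.0005, 0, 0, 0, -1, 0, 0, 0.0005, 0, 0, 0, -1, 0, 0, 0.0005, 0, 0, 0, -1, 0, 0, 0.0005, 0, 0, 0, -1, 0, 0, 0.0005, 0, 0, 0, -1, 0, 0, 0.0005, 0, 0, 0, -1, 0, 0, 0.0005, 0, 0, 0, -1, 0, 0, 0.0005, 0, 0, 0, -1]}}

```text
time: 17.25
position: [0.5324, -0.0972, 0.0952]
tool_rot: [2.589, 1.777, 0.001]
ft_force: [-2.7, -0.1, 10.4]
grip_width: 0.183
grip_force: 60.0
```

>>> {"fn": "jog_arm", "kwargs": {"moves": [0, 0, -0.004, 0, 0, 0, -1, 0, 0, -0.009, 0, 0, 0, -1, 0, 0, -0.015, 0, 0, 0, -1, 0, 0, -0.04, 0, 0, 0, -1, 0, 0, -0.08, 0, 0, 0, -1, 0, 0, -0.13, 0, 0, 0, -1, 0, 0, -0.18, 0, 0, 0, -1, 0, 0, -0.19, 0, 0, 0, -1]}}

```text
time: 18.25
position: [0.533, -0.0972, 0.1528]
tool_rot: [2.588, 1.777, 0.003]
ft_force: [-0.3, -0.0, -1.8]
grip_width: 0.18
grip_force: 60.0
```

```bash
python3 - <<'E'
from h import *
plan(((.6167,.0863,.1493),-21.1))
E
```

```text
t 18.25 p [ 0.533  -0.0972  0.1528] yaz -21.1 F [-0.26 -0.03 -1.77] g 0.18 60.0
[0.671  0.0406 0.0117] [ 0.0029 -0.0001  0.0005]
```

>>> {"fn": "jog_arm", "kwargs": {"moves": [0.06, 0.004, 0, 0, 0, 0, -1, 0.17, 0.01, 0, 0, 0, 0, -1, 0.29, 0.018, 0, 0, 0, 0, -1, 0.41, 0.025, 0, 0, 0, 0, -1, 0.52, 0.032, 0, 0, 0, 0, -1, 0.61, 0.038, 0, 0, 0, 0, -1, 0.66, 0.04, 0.005, 0, 0, 0, -1, 0.671, 0.041, 0.012, 0, 0, 0, -1]}}

```text
time: 19.25
position: [0.6155, 0.0871, 0.1469]
tool_rot: [-2.589, -1.779, 0.001]
ft_force: [-0.1, -0.5, -1.4]
grip_width: 0.184
grip_force: 60.0
```

>>> {"fn": "jog_arm", "kwargs": {"moves": [0, 0, 0.03, 0, 0, 0, -1, 0, 0, 0.06, 0, 0, 0, -1, 0, 0, 0.09, 0, 0, 0, -1, 0, 0, 0.1, 0, 0, 0, -1, 0, 0, 0.1, 0, 0, 0, -1, 0, 0, 0.1, 0, 0, 0, -1, 0, 0, 0.1, 0, 0, 0, -1, 0, 0, 0.1, 0, 0, 0, -1]}}

```text
time: 20.25
position: [0.6159, 0.0865, 0.1175]
tool_rot: [2.59, 1.778, 0.001]
ft_force: [-0.4, -0.6, -2.0]
grip_width: 0.184
grip_force: 60.0
```

```bash
python3 - <<'E'
from h import *
from bench import ctrl
plan(((.6167,.0863,.1093),-21.1),((.6167,.0863,.0673),-21.1))
print(ctrl.get_state()['tool_rot'])
E
```

```text
t 20.25 p [0.6159 0.0865 0.1175] yaz -21.1 F [-0.39 -0.64 -2.02] g 0.184 60.0
[0.0004 0.0029 0.0275] [ 0.0004 -0.0001  0.0007]
[0.   0.   0.14] [0. 0. 0.]
[2.58972703e+00 1.77790007e+00 5.00095616e-04]
```

>>> {"fn": "jog_arm", "kwargs": {"moves": [0, 0.003, 0, 0, 0, 0, -1, 0, 0.003, 0.008, 0, 0, 0, -1, 0, 0.003, 0.018, 0, 0, 0, -1, 0, 0.003, 0.03, 0, 0, 0, -1, 0, 0.003, 0.042, 0, 0, 0, -1, 0, 0.003, 0.052, 0, 0, 0, -1, 0, 0.003, 0.06, 0, 0, 0, -1, 0, 0.003, 0.06, 0, 0, 0, -1]}}

```text
time: 21.25
position: [0.6164, 0.086, 0.099]
tool_rot: [-2.59, -1.778, 0.001]
ft_force: [-0.7, 0.1, -2.4]
grip_width: 0.183
grip_force: 60.0
```

```bash
python3 - <<'E'
from h import *
plan(((.6167,.0863,.0673),-21.1))
E
```

```text
t 21.25 p [0.6164 0.086  0.099 ] yaz -21.1 F [-0.74  0.13 -2.43] g 0.183 60.0
[0.0012 0.0007 0.1058] [-0.0003  0.0002  0.0006]
```

The face is in the mouth with no side force, so I continue.

>>> {"fn": "jog_arm", "kwargs": {"moves": [0.001, 0.0005, 0.012, 0, 0, 0, -1, 0.001, 0.0005, 0.026, 0, 0, 0, -1, 0.001, 0.0005, 0.042, 0, 0, 0, -1, 0.001, 0.0005, 0.058, 0, 0, 0, -1, 0.001, 0.0005, 0.074, 0, 0, 0, -1, 0.001, 0.0005, 0.088, 0, 0, 0, -1, 0.001, 0.0005, 0.096, 0, 0, 0, -1, 0.001, 0.0005, 0.097, 0, 0, 0, -1]}}

```text
time: 22.25
position: [0.6167, 0.0863, 0.07]
tool_rot: [-2.59, -1.778, 0.0]
ft_force: [0.2, 0.5, -2.1]
grip_width: 0.188
grip_force: 60.0
```

```bash
python3 - <<'E'
from h import *
plan(((.6167,.0863,.0673),-21.1))
E
```

```text
t 22.25 p [0.6167 0.0863 0.07  ] yaz -21.1 F [ 0.2   0.51 -2.13] g 0.188 60.0
[-0.      0.0001  0.009 ] [-0.0002  0.0002  0.0007]
```

>>> {"fn": "jog_arm", "kwargs": {"moves": [0, 0, 0.002, 0, 0, 0, -1, 0, 0, 0.004, 0, 0, 0, -1, 0, 0, 0.006, 0, 0, 0, -1, 0, 0, 0.008, 0, 0, 0, -1, 0, 0, 0.009, 0, 0, 0, -1, 0, 0, 0.01, 0, 0, 0, -1, 0, 0, 0.01, 0, 0, 0, -1, 0, 0, 0.01, 0, 0, 0, -1]}}

```text
time: 23.25
position: [0.6168, 0.0863, 0.0673]
tool_rot: [2.59, 1.778, -0.0]
ft_force: [-0.6, -0.2, -0.1]
grip_width: 0.184
grip_force: 60.0
```

Collar seated (force change ≈2 N, same height as at the grasp). Release and lift.

>>> {"fn": "jog_arm", "kwargs": {"moves": [0, 0, 0, 0, 0, 0, -0.6, 0, 0, 0, 0, 0, 0, -0.5, 0, 0, 0, 0, 0, 0, -0.3, 0, 0, 0, 0, 0, 0, 0, 0, 0, 0, 0, 0, 0, 0.5, 0, 0, 0, 0, 0, 0, 1, 0, 0, 0, 0, 0, 0, 1, 0, 0, 0, 0, 0, 0, 1]}}

```text
time: 24.25
position: [0.6168, 0.0863, 0.0672]
tool_rot: [2.59, 1.778, -0.0]
ft_force: [0.1, 0.7, -0.1]
grip_width: 0.831
grip_force: 0.0
```

>>> {"fn": "jog_arm", "kwargs": {"moves": [0, 0, -0.02, 0, 0, 0, 1, 0, 0, -0.08, 0, 0, 0, 1, 0, 0, -0.15, 0, 0, 0, 1, 0, 0, -0.23, 0, 0, 0, 1, 0, 0, -0.31, 0, 0, 0, 1, 0, 0, -0.38, 0, 0, 0, 1, 0, 0, -0.42, 0, 0, 0, 1, 0, 0, -0.42, 0, 0, 0, 1]}}

```text
time: 25.25
position: [0.6175, 0.0866, 0.1948]
tool_rot: [2.589, 1.777, 0.003]
ft_force: [0.2, 0.9, -0.7]
grip_width: 1.005
grip_force: 0.0
```

```bash
python3 - <<'E'
from h import *
from bench import ctrl
def crop(im,x,y,w,h,k): return cv2.resize(im['pixels'][y:y+h,x:x+w,::-1],None,fx=k,fy=k,interpolation=cv2.INTER_CUBIC)
s=ctrl.get_image('side'); plan()
cv2.imwrite('pics/e1.png',crop(s,200,140,130,140,4))
E
```

```text
t 25.3 p [0.6169 0.0864 0.1936] yaz -21.1 F [-0.96  0.95 -0.13] g 1.0 0.0
```

View pics/e1.png

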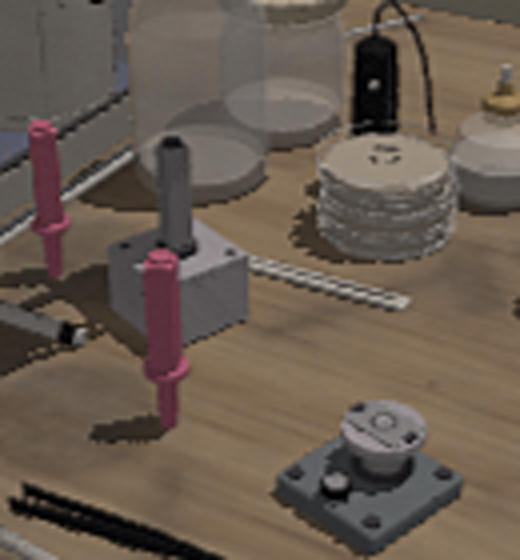

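The punch stands upright and home in its stand, cap at crop (174,143) and collar on the block. The bystanders are unmoved and the gripper is clear. I hand it in.

```bash
python3 -c "
from bench import ctrl
print(ctrl.close_job())"
```

```text
the job is handed in; nothing more can be done
None
```

I pressed the punch on the ringed spot at about 12 N for over two seconds, lifted it straight off, and set it back upright and fully home in its stand; the job was handed in at about 25 s, with no verdict shown.

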